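# Pull the dust extractor's filter and hold it over the tray

### The arm

A 7-joint arm with a two-finger parallel gripper is mounted at the origin on the work surface. World frame = base frame: x ahead of the robot, y to its left, z up, the work surface at z = 0. Lengths are in mm, angles in rad, forces in N, time in s.
With the tool pointing down it reaches from about 350 to 900 mm from the base axis. Payload 8.1 kg.
Tool frame: the origin (TCP) lies on the centre line of the jaws, within the pads' length; the fingertips stand 25 mm ahead of it and the grasp point (between the pads) lies 6 mm ahead of it (bot.tip_extent is the distance from the TCP to the fingertips, in mm); z points along the fingers, y is the direction in which the jaws open and shut (so a half turn about z gives the same grasp; the last joint's range is limited). The gripper opens to 85 mm and grips with 20 to 120 N. Pads are 22 mm wide; open, the fingers measure 114 mm over their backs; the gripper's body (76 mm by 85 mm) begins 54 mm behind the grasp point. The pads swing forward as they close: fully open they stand 13 mm farther back than shut.
Start: joints at [-1.26, 0.434, 0.025, 1.573, -0.012, 1.134, -0.075], TCP at [251.334, 572.251, 256.323] pointing down, gripper open.
Joint ranges: [-2.62, 2.62], [-0.44, 2.09], [-1.27, 1.32], [0.08, 2.57], [-1.32, 4.46], [0.12, 2], [-2.74, 2.74]. Speed limits (rad/s): [2.22, 2.22, 3.01, 3.01, 3.14, 3.14, 3.14].

### API

Orientations are given as [roll, pitch, yaw] about the fixed x, y, z axes, in that order (R = Rz(yaw) Ry(pitch) Rx(roll)).
In Python, from station import bot gives the robot as it stands.
- The arm moves only by the tool apply_moves, never from a script. Its argument "series" is a list of rows, each a list of 7 numbers: the shift along the tool's x, y, z in units of 60 mm (1.0 is 60 mm), then the turn, a rotation vector about the tool's x, y, z in units of 6 degrees (1.0 is 6 degrees), then the gripper's target within -1 to 1 (fully open at 1, half-way at 0, shut at -1). A call has exactly 5 rows; each row shifts and turns the pose as measured when the row begins, along the tool's axes as they then stand; what a row does not reach is not made up. A row lasts 1/8 s, in which the tool goes at most 62.5 mm and 10.7 degrees, less where a joint would pass 70% of its speed; a pose out of reach is approached as far as the arm can. A call is refused whole if a number of a shift passes 1 or a number of a turn 1, either way. A call with a gripper value outside its range is refused whole. The fingers move at their own pace and stop on an object; the grip force is fixed at half the most. Time passes only in rows, so rows that do not move let the fingers close, or fill a call up. It gives the time, the measured TCP pose, the force and the opening at its end, in the units of the state.
- bot.read_state(): the state, without advancing time (a new reading comes with each control period).
- bot.snapshot(name): name is "side" or "top" or "wrist"; returns (picture, depth): 400x640x3 uint8, red, green, blue; 400x640 float32, mm along the optical axis (not along the pixel's ray), 0 where there is no reading.
- bot.calibration(name): a dict with "fx", "fy", "cx", "cy" (pixels), "dist_coeffs" ([k1, k2, p1, p2, k3] as OpenCV has them; the pictures are not rectified), "pose" (4x4, takes a point from camera to world coordinates). Camera axes: x right, y down, z forward; pixel columns grow to the right and rows downward; lengths in mm; the calibration is good to about 2 mm. A picture is of the moment at which its call begins: read the wrist's pose just before it. calibration takes no time and is no camera call; for the wrist camera it gives the pose at the moment of the call.
- bot.hand_in(): hands the job in, once; it reports no verdict.
The state is a dict: "t": time; "qpos": joint angles; "joint_vel": joint speeds; "joint_efforts": joint torques, N m; "tool_pos": TCP position; "tcp_rot": TCP orientation; "contact_force": force on the tool from outside, world axes, zero at the start; "wrist_torque": the same for the moment, N m; "grip_width": finger opening in mm.
Only numpy, scipy, OpenCV 4.12 (cv2) and the standard library are available. Lean on these libraries where they do the work, as an engineer would, in place of code of your own. Each camera call takes 0.05 s, during which the arm holds its last target. There are 200 camera calls.

### The job

The filter of the bench dust extractor is due for blowing out: slide the bolt on its top away from the flap until it meets its end stop, swing the flap up until it stands upright, and draw the filter cassette straight up out of its slot by the pull tab. Keep the cassette upright all the way and carry it to the shallow metal tray. Finish while still holding it in the gripper, steady, over the middle of the tray and lengthwise along it, with its bottom edge about 8 cm above the bench; leave the bolt drawn, the flap standing open, and the tray and the other things on the bench where they are.

Things in the scene. Friction and masses are not known exactly. Their poses are not given: they have to be found in the camera images.
- extractor: Bench dust extractor, fixed grey sheet-metal box 200 (its x) x 300 (y) x 135 mm high; origin at the centre of its underside, z up, its -x face is the front (to the robot). Right part (y -150 to -22 mm): closed fan compartment, flat deck at 135 mm, carries the bolt. Left part: open-topped filter bay under the flap. A 68 mm round pipe sticks out 35 mm at the back, below the flap.
- bay (a point): Centre of the filter bay's floor, 6 mm above the bench, at x 0, y 58 mm in the extractor's frame. Inside, the bay measures 188 (extractor's x) x 160 mm (y), rim at 135 mm. The cassette stands here, its length along the extractor's x, between two upright U-channel guides at its ends (82 mm high, 2 to 3 mm play).
- bolt (a joint): Slide bolt on the deck, m: 0 pushed in (to the extractor's +y), 0.040 drawn against its end stop (to the extractor's -y). Starts at 0 to 0.010. Below about 0.020 its 10 mm rod lies over the flap's edge and keeps the flap shut. About 2 N of friction; stays where it is left.
- bolt_knob (a point): Middle of the grip of the bolt's upright steel knob, 14 mm in diameter; its top is 10 mm above this point and 39.5 mm above the deck. Moves with the bolt; pushed in it is at x -55, y -80 mm in the extractor's frame. From the pushed-in knob's axis the guide barrel (20 mm wide and high) begins 22 mm to +y, the end stop (19 mm high) 55 mm to -y.
- flap (a joint): Hinged aluminium flap over the bay, rad: 0 shut (starts so), pi/2 upright, 1.75 at its stop just past upright. Friction hinge: it stays at any angle where it is left, shut or open; about 3 N at the handle lifts it.
- flap_handle (a point): Middle of the flap's bow handle: round steel bar 10 mm thick, 90 mm long along the extractor's y, on a post at each end. Bar axis 38 mm above the flap's mid-plane (35.5 mm above its top face when shut) and 165 mm from the hinge axis along the flap; the flap reaches 25 mm beyond the bar. Moves with the flap.
- flap_hinge (a point): Middle of the flap's hinge axis, fixed at the extractor's back edge (x 95, y 58, z 137.5 mm in its frame); the axis runs along the extractor's y. The flap (5 mm thick, 190 mm from axis to free edge, 178 mm wide) lies from here to the extractor's -x when shut; its free edge swings up and over towards +x.
- cassette: Filter cassette: black frame with pleated paper faces, 150 (its x) x 26 (y) x 90 mm high, and a pull tab 60 (x) x 12 (y) x 34 mm high on the middle of its top, 124 mm in all. Origin at the centre of its underside, z up. 0.17 to 0.35 kg. Starts hidden under the shut flap with its origin 6 mm above the bench, so the tab's top is 5 mm below the bay's rim.
- tray: Shallow loose sheet-metal tray, 240 (its x, lengthwise) x 160 x 30 mm high, walls and floor 3 mm; origin at the centre of its underside, z up. It stands to the left or to the right of the extractor.
- panel: Bystander: blue composite panel, 220 x 160 x 4 mm with a rectangular window, lying flat on the other side of the extractor; two 12 mm steel bushes stand up 10 mm. Origin at the centre of its underside.
- clamp: Bystander: black step clamp with stud and nut, 95 x 46 mm, 123 mm high, on the bench behind the extractor to the left. Origin at the centre of its underside.
- chuck: Bystander: steel tool holder standing on end, 62 mm in diameter, 110 mm high, on the bench behind the extractor to the right. Origin at the centre of its underside.

How it is judged:
By the outcome, as a careful person would: the job done as asked, in the order asked, and still so for the second after the job is handed in, while the arm keeps its last pose, push and grip.
It also fails if it takes over 66 s, if anything falls off the work surface, if the arm or the gripper's body presses on something with over 40 N, if the wrist force passes 120 N, or if a joint passes its speed limit or range.

## Working session

There is one attempt and no reset: what is moved stays moved. The work goes in short steps, Python scripts to look and compute and a tool call to move; the robot and the scene stay as the last step left them, time stands still between calls to the robot, and variables do not carry over. Pictures are saved under pics/ and viewed, about 8 in all and at most 12, crops included, and the job is handed in when it is done.

Besides the shell and the picture viewer there is one more tool, called after "Emit:" by a JSON object that holds its "name" and its "arguments", one argument or row to a line. apply_moves: Moves the arm, as the interface text tells. Its arguments: {"type":"object","properties":{"series":{"type":"array","items":{"type":"array","items":{"type":"number"}}}},"required":["series"]}

```bash
mkdir -p pics; ls
python3 - <<'E'
from station import bot
import cv2,numpy as np
print(bot.read_state()); print(bot.tip_extent)
for n in("side","top"):
    p,d=bot.snapshot(n); c=bot.calibration(n); np.savez(f"{n}0.npz",p=p,d=d,K=[c["fx"],c["fy"],c["cx"],c["cy"]],dist=c["dist_coeffs"],T=c["pose"]); print(n,c)
    cv2.imwrite(f"pics/{n}0.png",p[:,:,::-1])
E
```

```text
pics
{'t': 0.0, 'qpos': array([-1.25960051,  0.43521637,  0.02495888,  1.57414732, -0.01161761,
        1.13400232, -0.07508419]), 'joint_vel': array([-8.68809600e-05,  1.19073856e-03, -5.63862725e-04,  7.50159793e-04,
       -1.27719966e-03,  5.78788268e-05,  9.65700917e-04]), 'joint_efforts': array([-5.13853195e-05, -6.70453548e+01,  1.02470811e+00, -3.16221821e+01,
        1.55456853e-02,  1.19546711e-02, -2.43985461e-06]), 'tool_pos': array([251.14455245, 571.78083897, 255.51046196]), 'tcp_rot': array([-3.13996916e+00,  1.25262458e-04,  2.72774773e+00]), 'contact_force': array([0.06910643, 0.26115419, 0.26195493]), 'wrist_torque': array([ 0.03395713, -0.00234447,  0.02124615]), 'grip_width': 85.75307752795632}
25.0
side {'fx': 515.9827089766393, 'fy': 515.9827089766393, 'cx': 323.4791992611888, 'cy': 201.6360362267929, 'dist_coeffs': array([-0.10766704,  0.        ,  0.        ,  0.        ,  0.        ]), 'pose': array([[-9.96626729e-01, -6.00090809e-02,  5.59827980e-02,
         5.32950690e+02],
       [-8.05846242e-02,  5.86459715e-01, -8.05959752e-01,
         1.28088838e+03],
       [ 1.55332482e-02, -8.07752383e-01, -5.89317237e-01,
         1.05456885e+03],
       [ 0.00000000e+00,  0.00000000e+00,  0.00000000e+00,
         1.00000000e+00]])}
top {'fx': 398.0667773766698, 'fy': 398.0667773766698, 'cx': 319.50754003833833, 'cy': 206.91605350247954, 'dist_coeffs': array([-0.03837105,  0.        ,  0.        ,  0.        ,  0.        ]), 'pose': array([[-2.51379820e-02, -9.92411136e-01,  1.20367019e-01,
         5.08089807e+02],
       [-9.99572530e-01,  2.67502657e-02,  1.17974614e-02,
        -2.67347679e+00],
       [-1.49277818e-02, -1.20019001e-01, -9.92659358e-01,
         1.03601877e+03],
       [ 0.00000000e+00,  0.00000000e+00,  0.00000000e+00,
         1.00000000e+00]])}
```

View pics/top0.png

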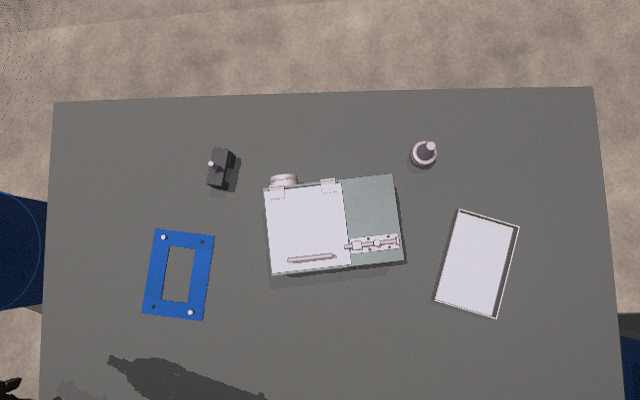

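View pics/side0.png

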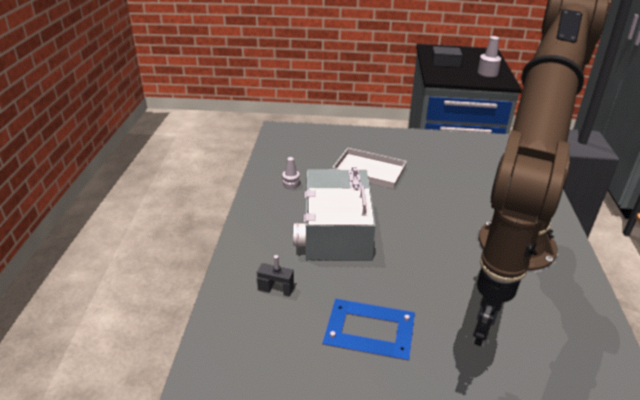

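The top picture shows the extractor centred near (333,225), with the bolt at about (372,243) and the handle at about (312,258). The tray is to the right at (477,264) and the panel to the left. The side picture agrees, with the arm clear of everything.

```bash
cat > h.py <<'E'
import numpy as np,cv2
from station import bot
from scipy.spatial.transform import Rotation as R
def cloud(d,K,dist,T):
    v,u=np.mgrid[0:400,0:640]
    n=cv2.undistortPoints(np.stack([u,v],-1).reshape(-1,1,2).astype(np.float64),np.array([[K[0],0,K[2]],[0,K[1],K[3]],[0,0,1.]]),np.array(dist)).reshape(400,640,2)
    P=np.dstack([n*d[...,None],d]); W=P@T[:3,:3].T+T[:3,3]; W[d<=0]=np.nan
    return W
def snap(n):
    c=bot.calibration(n); p,d=bot.snapshot(n)
    return p,cloud(d,(c["fx"],c["fy"],c["cx"],c["cy"]),c["dist_coeffs"],c["pose"]),c
E
python3 - <<'E'
from h import *
for n in("top","side"):
    z=np.load(f"{n}0.npz"); W=cloud(z["d"],z["K"],z["dist"],z["T"])
    print(n)
    X,Y,Z=W[...,0],W[...,1],W[...,2]
    def rect(m,l):
        m=cv2.morphologyEx(m.astype(np.uint8),cv2.MORPH_OPEN,np.ones((2,2)))
        k,lab,st,_=cv2.connectedComponentsWithStats(m); i=1+np.argmax(st[1:,4]); mm=lab==i
        r=cv2.minAreaRect(W[mm][:,:2].astype(np.float32)); print(l,r,mm.sum(),np.median(Z[mm])); return mm
    box=(X>300)&(X<800)&(abs(Y)<600)
    rect(box&(Z>125)&(Z<148)&(abs(Y)<250),"extr")
    rect(box&(Z>8)&(Z<40)&(Y<-180),"tray rim")
    rect(box&(Z<8)&(Z>1.5)&(Y<-180),"tray floor")
    m=box&(Z>160)&(Z<200)&(abs(Y)<200)&(X<620)
    k,lab,st,_=cv2.connectedComponentsWithStats(m.astype(np.uint8))
    for i in range(1,k):
        if st[i,4]>3: print("hi",st[i],W[lab==i].mean(0),np.nanmin(W[lab==i],0),np.nanmax(W[lab==i],0))
    print('table',np.nanmedian(Z[box&(Z<20)&(abs(Y)<600)]))
E
```

```text
top
extr ((nan, nan), (0.0, 0.0), 0.0) 11120 nan
tray rim ((477.2294921875, -389.8199157714844), (180.1595001220703, 245.77432250976562), 72.04203033447266) 1018 nan
tray floor ((476.64508056640625, -386.33612060546875), (142.45669555664062, 237.22930908203125), 70.7041244506836) 4118 nan
hi [373 239   7   7  37] [ 532.87562752 -112.57087927  173.51289427] [ 526.66409704 -118.8696532   163.31655106] [ 539.64859659 -106.80544208  177.72163754]
hi [287 253  46   9 214] [504.87094155  31.52999546 179.67091111] [497.0557364  -16.69269185 174.58202678] [512.46585664  79.95827771 184.21525019]
table 0.4422849428608515
side
extr ((571.0947265625, -107.8299560546875), (227.14024353027344, 492.0835876464844), 4.596740245819092) 3672 nan
tray rim ((485.1127624511719, -312.7759094238281), (341.2085266113281, 259.9963073730469), 79.92142486572266) 597 15.909852750604614
tray floor ((379.45965576171875, -350.68365478515625), (160.06980895996094, 37.62249755859375), 73.75157165527344) 80 3.8743265670929077
hi [353 168   5   7  29] [ 530.70864125 -107.29546953  168.12798084] [ 524.11758937 -121.77038946  160.63042726] [537.40410704 -98.4842543  177.65891745]
hi [361 185   5  25  80] [502.44893732  45.06381973 177.13186861] [495.7227743  -15.19516706 160.24370224] [510.15402276  85.65597104 184.92445931]
table -0.04818462224625364
```

Run:
```python
from h import *
z=np.load("top0.npz"); W=cloud(z["d"],z["K"],z["dist"],z["T"]); X,Y,Z=W[...,0],W[...,1],W[...,2]
m=(Z>128)&(Z<146)&(X>400)&(X<750)&(abs(Y)<250)
m=cv2.morphologyEx(m.astype(np.uint8),cv2.MORPH_OPEN,np.ones((7,7)))>0
m&=np.isfinite(Z)
r=cv2.minAreaRect(W[m][:,:2].astype(np.float32)); print(r,m.sum(),np.median(Z[m])); print(cv2.boxPoints(r))
h=np.isfinite(Z)&(Z>168)&(Z<188)&(X>490)&(X<520)&(abs(Y-30)<70); P=W[h]
v=np.linalg.svd(P[:,:2]-P[:,:2].mean(0))[2][0] if 0 else np.linalg.eigh(np.cov(P[:,:2].T))[1][:,1]
print("handle dir",np.degrees(np.arctan2(v[1],v[0])), (P@np.r_[v,0]).ptp() if hasattr(P,'ptp') else np.ptp(P@np.r_[v,0]), [(a.min()+a.max())/2 for a in P.T])
for nm,c,sg in (("rect",None,0),):
    a=np.radians(r[2]); 
t=(Z>20)&(Z<40)&(Y<-180)&(X<700)&(X>300)
t=np.isfinite(Z)&t; rr=cv2.minAreaRect(W[t][:,:2].astype(np.float32)); print(rr)
```

```text
((581.7532348632812, -20.192489624023438), (204.04678344726562, 300.90081787109375), 5.135595321655273) 10764 138.75808201414156
[[ 466.67212  120.52153]
 [ 493.6067  -179.17137]
 [ 696.83435 -160.90651]
 [ 669.8998   138.78639]]
handle dir 95.00803664499765 97.18626964909718 [np.float64(504.7607965184644), np.float64(31.632792930227545), np.float64(179.39863848108774)]
((479.076904296875, -381.59765625), (163.29747009277344, 241.95677185058594), 71.55743408203125)
```

```bash
cat >> h.py <<'E'
yaw=np.radians(5.07); C=np.array([581.8,-20.2,0])
RE=R.from_euler('z',yaw).as_matrix()
def ext(x,y,z): return C+RE@np.array([x,y,z])
def rot(yawdeg): return R.from_euler('xyz',[np.pi,0,np.radians(yawdeg)])
def plan(p1,r1,n,grip,p0=None,r0=None,per=5):
    """straight interpolation to p1,r1 in n rows, printed in tool units"""
    s=bot.read_state(); p0=s["tool_pos"] if p0 is None else p0; r0=R.from_euler('xyz',s["tcp_rot"]) if r0 is None else r0
    rv=(r0.inv()*r1).as_rotvec()
    print("from",np.round(p0,1),"to",np.round(p1,1),"turn",np.round(np.degrees(rv),1))
    out=[]
    for i in range(n):
        ri=r0*R.from_rotvec(rv*i/n); d=ri.inv().apply((np.array(p1)-p0)/n)/60
        out.append([*np.round(d,3),*np.round(np.degrees(rv)/n/6,3),grip])
    for i in range(0,n,per): print([[float(a) for a in r] for r in out[i:i+per]])
E
python3 - <<'E'
from h import *
k=ext(-55,-88,0); print(k)
plan([533.5,-112.5,240],rot(95.07),15,1)
E
```

```text
[ 534.79199172 -112.71619943    0.        ]
from [251.2 571.8 255.6] to [ 533.5 -112.5  240. ] turn [-0.1  0.1 61.2]
[[-0.593, -0.57, 0.018, -0.001, 0.001, 0.68, 1.0], [-0.632, -0.526, 0.018, -0.001, 0.001, 0.68, 1.0], [-0.668, -0.48, 0.018, -0.001, 0.001, 0.68, 1.0], [-0.7, -0.431, 0.018, -0.001, 0.001, 0.68, 1.0], [-0.729, -0.38, 0.018, -0.001, 0.001, 0.68, 1.0]]
[[-0.755, -0.327, 0.018, -0.001, 0.001, 0.68, 1.0], [-0.776, -0.273, 0.018, -0.001, 0.001, 0.68, 1.0], [-0.793, -0.217, 0.018, -0.001, 0.001, 0.68, 1.0], [-0.807, -0.16, 0.018, -0.001, 0.001, 0.68, 1.0], [-0.816, -0.102, 0.018, -0.001, 0.001, 0.68, 1.0]]
[[-0.821, -0.044, 0.018, -0.001, 0.001, 0.68, 1.0], [-0.822, 0.015, 0.017, -0.001, 0.001, 0.68, 1.0], [-0.819, 0.073, 0.017, -0.001, 0.001, 0.68, 1.0], [-0.812, 0.131, 0.017, -0.001, 0.001, 0.68, 1.0], [-0.801, 0.189, 0.017, -0.001, 0.001, 0.68, 1.0]]
```

Emit:
{"name": "apply_moves", "arguments": {
  "series": [
    [-0.59,-0.57,0.02,0,0,0.68,1],
    [-0.63,-0.53,0.02,0,0,0.68,1],
    [-0.67,-0.48,0.02,0,0,0.68,1],
    [-0.7,-0.43,0.02,0,0,0.68,1],
    [-0.73,-0.38,0.02,0,0,0.68,1]
  ]
}}

```text
t: 0.72
tool_pos: [344.1, 339.6, 247.2]
tcp_rot: [-3.137, -0.0, 2.368]
contact_force: [1.1, 0.2, 0.7]
grip_width: 85.5
```

Emit:
{"name": "apply_moves", "arguments": {
  "series": [
    [-0.75,-0.33,0.02,0,0,0.68,1],
    [-0.78,-0.27,0.02,0,0,0.68,1],
    [-0.79,-0.22,0.02,0,0,0.68,1],
    [-0.81,-0.16,0.02,0,0,0.68,1],
    [-0.82,-0.1,0.02,0,0,0.68,1]
  ]
}}

```text
t: 1.35
tool_pos: [437.5, 102.1, 241.0]
tcp_rot: [-3.137, 0.001, 2.0]
contact_force: [0.6, 0.4, -0.1]
grip_width: 85.3
```

Run:
```python
from h import *
s=bot.read_state();print(s["t"],s["tool_pos"],s["tcp_rot"],s["qpos"])
plan([533.5,-112.5,240],rot(95.07),10,1)
```

```text
1.35 [437.50231236 102.07202353 241.001472  ] [-3.13726292e+00  1.11589775e-03  1.99992083e+00] [-0.68142497  0.16174845  0.38405766  2.02219989 -0.07098365  0.97457677
  0.16736418]
from [437.5 102.1 241. ] to [ 533.5 -112.5  240. ] turn [-0.2  0.1 19.5]
[[-0.392, -0.003, 0.002, -0.004, 0.002, 0.325, 1.0], [-0.392, 0.01, 0.002, -0.004, 0.002, 0.325, 1.0], [-0.391, 0.023, 0.002, -0.004, 0.002, 0.325, 1.0], [-0.39, 0.037, 0.002, -0.004, 0.002, 0.325, 1.0], [-0.389, 0.05, 0.002, -0.004, 0.002, 0.325, 1.0]]
[[-0.387, 0.063, 0.002, -0.004, 0.002, 0.325, 1.0], [-0.384, 0.076, 0.002, -0.004, 0.002, 0.325, 1.0], [-0.381, 0.089, 0.002, -0.004, 0.002, 0.325, 1.0], [-0.378, 0.102, 0.002, -0.004, 0.002, 0.325, 1.0], [-0.374, 0.115, 0.002, -0.004, 0.002, 0.325, 1.0]]
```

Tracking is nearly exact, so I can cover the rest in one call of double-size rows.

Emit:
{"name": "apply_moves", "arguments": {
  "series": [
    [-0.78,0.01,0,0,0,0.65,1],
    [-0.78,0.05,0,0,0,0.65,1],
    [-0.78,0.1,0,0,0,0.65,1],
    [-0.77,0.15,0,0,0,0.65,1],
    [-0.75,0.2,0,0,0,0.65,1]
  ]
}}

```text
t: 1.98
tool_pos: [534.4, -119.3, 240.6]
tcp_rot: [-3.137, 0.002, 1.649]
contact_force: [0.2, 0.4, -0.1]
grip_width: 85.6
```

Run:
```python
from h import *
s=bot.read_state();print(s["t"],s["tool_pos"],s["tcp_rot"],s["qpos"])
p,W,c=snap("wrist"); cv2.imwrite("pics/w1.png",p[:,:,::-1]); np.savez("w1.npz",W=W)
X,Y,Z=W[...,0],W[...,1],W[...,2]
m=(Z>160)&(Z<182)&(abs(X-533)<40)&(abs(Y+112)<30)
k,lab,st,_=cv2.connectedComponentsWithStats(m.astype(np.uint8))
for i in range(1,k):
    if st[i,4]>20: print("hi",st[i],W[lab==i].mean(0),np.nanmin(W[lab==i],0),np.nanmax(W[lab==i],0))
```

```text
1.975 [ 534.35250125 -119.28288875  240.5545827 ] [-3.13681408e+00  1.75294943e-03  1.64912162e+00] [-0.3036759   0.35019995  0.56658958  1.81576226 -0.21142244  1.04083517
  0.42208125]
hi [305 205  25  33 643] [ 532.46189738 -109.66704647  172.78947145] [ 525.60727212 -118.51201426  160.25435079] [ 539.45629742 -104.15791534  176.71216228]
```

View pics/w1.png

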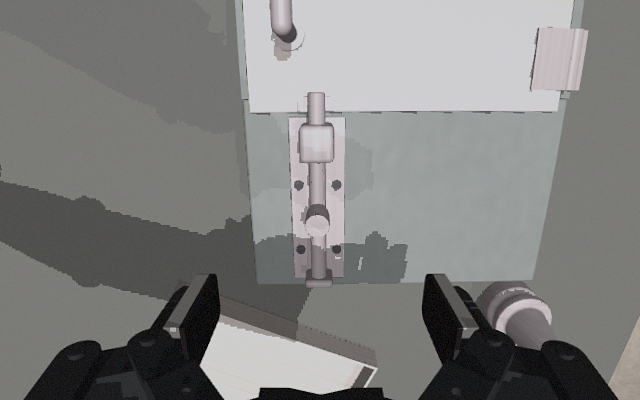

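The wrist view shows the knob top at (318,225), the barrel at (316,143) and the end stop at (319,281). This puts the knob at about (532.5, -111.5), which matches. I'll descend and grip it.

Emit:
{"name": "apply_moves", "arguments": {
  "series": [
    [0.13,-0.02,0.3,0,0,0,1],
    [0,0,0.3,0,0,0,0.3],
    [0,0,0.25,0,0,0,-0.3],
    [0,0,0.1,0,0,0,-0.6],
    [0,0,0,0,0,0,-1]
  ]
}}

```text
t: 2.65
tool_pos: [532.5, -120.6, 181.2]
tcp_rot: [-3.135, 0.007, 1.636]
contact_force: [-20.9, -2.4, 19.7]
grip_width: 12.6
```

Emit:
{"name": "apply_moves", "arguments": {
  "series": [
    [0,0,0,0,0,0,-1],
    [0,0,0,0,0,0,-1],
    [0,0,0,0,0,0,-1],
    [0,0,0,0,0,0,-1],
    [-0.02,0,0,0,0,0,-1]
  ]
}}

```text
t: 3.28
tool_pos: [532.3, -121.2, 181.6]
tcp_rot: [-3.135, 0.007, 1.637]
contact_force: [-0.9, 2.9, -2.0]
grip_width: 11.4
```

The TCP sits 9 mm short along the bolt, so I'm checking the grip.

Run:
```python
from h import *
s=bot.read_state();print(s["t"],s["tool_pos"],s["tcp_rot"],s["contact_force"],s["grip_width"])
p,W,c=snap("wrist"); cv2.imwrite("pics/w2.png",p[:,:,::-1]); np.savez("w2.npz",W=W)
g=np.array([532.3,-121.2,181.6])
```

```text
3.275 [ 532.28403836 -121.20683436  181.63256817] [-3.13490484  0.00652353  1.63712465] [-0.87135138  2.92873496 -1.99904567] 11.392309375122329
```

View pics/w2.png

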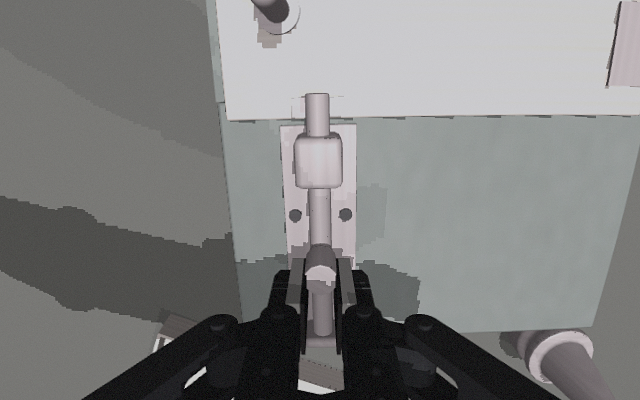

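The picture shows the knob at (320,265), held only at the front edge of the pads. I'll regrip 9 mm further along.

Emit:
{"name": "apply_moves", "arguments": {
  "series": [
    [0,0,0,0,0,0,-0.4],
    [0.08,0,0,0,0,0,-0.4],
    [0.08,0,0,0,0,0,-0.4],
    [0.05,0,0,0,0,0,-1],
    [0,0,0,0,0,0,-1]
  ]
}}

```text
t: 3.95
tool_pos: [531.4, -109.0, 182.9]
tcp_rot: [-3.136, 0.008, 1.636]
contact_force: [1.6, 0.5, -2.1]
grip_width: 11.3
```

Emit:
{"name": "apply_moves", "arguments": {
  "series": [
    [0,0,0,0,0,0,-1],
    [0,0,0,0,0,0,-1],
    [-0.08,0,0,0,0,0,-1],
    [-0.1,0,0,0,0,0,-1],
    [-0.1,0,0,0,0,0,-1]
  ]
}}

```text
t: 4.58
tool_pos: [532.9, -125.1, 182.9]
tcp_rot: [-3.136, 0.006, 1.638]
contact_force: [-0.1, 2.6, 0.2]
grip_width: 11.3
```

Emit:
{"name": "apply_moves", "arguments": {
  "series": [
    [-0.1,0,0,0,0,0,-1],
    [-0.1,0,0,0,0,0,-1],
    [-0.07,0,0,0,0,0,-1],
    [-0.05,0,0,0,0,0,-1],
    [-0.05,0,0,0,0,0,-1]
  ]
}}

```text
t: 5.2
tool_pos: [534.3, -141.1, 182.8]
tcp_rot: [-3.134, -0.006, 1.643]
contact_force: [-3.5, 13.5, 6.5]
grip_width: 11.3
```

Emit:
{"name": "apply_moves", "arguments": {
  "series": [
    [-0.05,0,0,0,0,0,-1],
    [-0.05,0,0,0,0,0,-1],
    [-0.05,0,0,0,0,0,-1],
    [0,0,0,0,0,0,-1],
    [0,0,0,0,0,0,-1]
  ]
}}

```text
t: 5.82
tool_pos: [534.4, -141.2, 182.9]
tcp_rot: [-3.131, -0.019, 1.65]
contact_force: [-0.6, 2.9, 0.2]
grip_width: 11.2
```

Emit:
{"name": "apply_moves", "arguments": {
  "series": [
    [0,0,0,0,0,0,0],
    [0,0,0,0,0,0,0.2],
    [0,0,-0.4,0,0,0,0.2],
    [0,0,-0.6,0,0,0,0.2],
    [0.2,0,-0.1,0,0,0,0.2]
  ]
}}

```text
t: 6.45
tool_pos: [533.5, -134.3, 250.4]
tcp_rot: [-3.129, -0.016, 1.645]
contact_force: [0.2, -0.1, -0.4]
grip_width: 51.2
```

Run:
```python
from h import *
plan([504,15,245],rot(95.07),5,0.2)
p,W,c=snap("wrist"); cv2.imwrite("pics/w3.png",p[:,:,::-1]);X,Y,Z=W[...,0],W[...,1],W[...,2]
m=(Z>163)&(Z<182)&(abs(X-533)<25)&(Y<-90)
print(W[m].mean(0),W[m].min(0),W[m].max(0),[np.median(np.argwhere(m),0)])
t=(Z>172)&(Z<179)&m; print(W[t].mean(0),t.sum()); e=RE.T@(W[t].mean(0)-C); print("ext",e)
h=(Z>170)&(Z<186)&(abs(X-505)<25)&(Y>-40); print(W[h].mean(0) if h.sum() else 0, W[h].min(0), W[h].max(0))
```

```text
from [ 533.5 -134.3  250.4] to [504  15 245] turn [-0.7 -0.9 -0.8]
[[0.503, -0.061, 0.027, -0.024, -0.03, -0.027, 0.2], [0.503, -0.06, 0.025, -0.024, -0.03, -0.027, 0.2], [0.504, -0.058, 0.023, -0.024, -0.03, -0.027, 0.2], [0.504, -0.057, 0.021, -0.024, -0.03, -0.027, 0.2], [0.504, -0.055, 0.02, -0.024, -0.03, -0.027, 0.2]]
[ 535.21356154 -141.04913843  173.32346494] [ 528.41976134 -149.43905446  163.07602847] [ 542.39439826 -135.45228985  176.9043143 ] [array([244., 322.])]
[ 535.29767485 -142.07206618  174.90637317] 412
ext [ -57.0905543  -117.28569976  174.90637317]
[509.38692166 -14.98276477 177.53629086] [503.96407452 -16.96377159 170.19531106] [513.72815277 -11.61039992 182.12668372]
```

The bolt moved to about y -118 in the extractor's frame and took a 13 N push at the stop. Next is the handle, whose centre is at (505.3, 31).

Emit:
{"name": "apply_moves", "arguments": {
  "series": [
    [0.65,-0.06,0,0,0,0,0.2],
    [0.65,-0.06,0,0,-0.05,0,0.2],
    [0.6,-0.06,0.05,-0.05,-0.05,0,0.2],
    [0.5,-0.05,0.1,-0.05,-0.05,-0.1,0.2],
    [0.35,-0.05,0.1,0,0,0,0.2]
  ]
}}

```text
t: 7.12
tool_pos: [501.0, 36.0, 232.9]
tcp_rot: [-3.135, 0.0, 1.657]
contact_force: [-0.7, 0.3, 1.1]
grip_width: 50.9
```

Run:
```python
from h import *
print(bot.read_state()["qpos"]); h=ext(-70,58,181.5);print(h)
plan(h,rot(95.07),4,0.2)
```

```text
[-0.58214194  0.27378201  0.50820231  1.92451129 -0.15816313  0.9886667
  0.08490054]
[506.94825682  31.38698036 181.5       ]
from [501.   36.  232.9] to [506.9  31.4 181.5] turn [-0.4  0.  -0.1]
[[-0.021, 0.024, 0.214, -0.015, 0.0, -0.005, 0.2], [-0.021, 0.024, 0.214, -0.015, 0.0, -0.005, 0.2], [-0.021, 0.024, 0.214, -0.015, 0.0, -0.005, 0.2], [-0.021, 0.023, 0.214, -0.015, 0.0, -0.005, 0.2]]
```

Emit:
{"name": "apply_moves", "arguments": {
  "series": [
    [-0.02,0.02,0,0,0,0,0.2],
    [-0.02,0.02,0.25,0,0,0,0.1],
    [-0.02,0.02,0.3,0,0,0,-0.2],
    [0,0.01,0.2,0,0,0,-0.5],
    [0,0,0.1,0,0,0,-0.6]
  ]
}}

```text
t: 7.75
tool_pos: [504.4, 30.6, 176.8]
tcp_rot: [-3.132, 0.002, 1.657]
contact_force: [-0.6, 0.1, 0.5]
grip_width: 17.3
```

Emit:
{"name": "apply_moves", "arguments": {
  "series": [
    [0,0,0,0,0,0,-1],
    [0,0,0,0,0,0,-1],
    [0,0,0,0,0,0,-1],
    [0,0,0,0,0,0,-1],
    [0,0,0,0,0,0,-1]
  ]
}}

```text
t: 8.38
tool_pos: [503.7, 30.3, 176.6]
tcp_rot: [-3.131, 0.002, 1.656]
contact_force: [-0.7, -0.4, -2.2]
grip_width: 8.1
```

Run:
```python
from h import *
s=bot.read_state(); p0=s["tool_pos"]; r0=R.from_euler('xyz',s["tcp_rot"]); print(p0,s["tcp_rot"],s["contact_force"],s["grip_width"])
b=lambda th:165*np.array([-np.cos(th),0,np.sin(th)])+38*np.array([np.sin(th),0,np.cos(th)])
n=20; th=np.linspace(0,np.radians(92),n+1)
for i in range(n):
    d=RE@(b(th[i+1])-b(th[i])); print(i,np.round(r0.inv().apply(d)/60,3), np.round(p0+RE@(b(th[i+1])-b(0)),0))
```

```text
[503.68385708  30.26085073 176.64085472] [-3.13097035e+00  1.55733816e-03  1.65644624e+00] [-0.70087741 -0.42384715 -2.19104027] 8.083475588707046
0 [-0.     0.057 -0.219] [507.  31. 190.]
1 [-0.     0.075 -0.214] [512.  31. 203.]
2 [-0.     0.092 -0.207] [517.  31. 215.]
3 [ 0.     0.108 -0.199] [524.  32. 227.]
4 [ 0.     0.124 -0.19 ] [532.  33. 238.]
5 [ 0.     0.138 -0.179] [540.  33. 249.]
6 [ 0.     0.152 -0.168] [549.  34. 259.]
7 [ 0.     0.165 -0.155] [559.  35. 268.]
8 [ 0.     0.177 -0.141] [570.  36. 276.]
9 [ 0.     0.188 -0.126] [581.  37. 284.]
10 [ 0.     0.197 -0.111] [593.  38. 290.]
11 [ 0.     0.206 -0.095] [605.  39. 296.]
12 [ 0.     0.213 -0.078] [618.  40. 300.]
13 [ 0.001  0.218 -0.061] [631.  42. 304.]
14 [ 0.001  0.222 -0.043] [644.  43. 306.]
15 [ 0.001  0.225 -0.025] [658.  44. 308.]
16 [ 0.001  0.226 -0.007] [671.  45. 308.]
17 [0.001 0.226 0.011] [685.  46. 307.]
18 [0.001 0.225 0.029] [698.  48. 305.]
19 [0.001 0.222 0.047] [712.  49. 302.]
```

Emit:
{"name": "apply_moves", "arguments": {
  "series": [
    [0,0.06,-0.22,0,0,0,-1],
    [0,0.075,-0.215,0,0,0,-1],
    [0,0.09,-0.205,0,0,0,-1],
    [0,0.11,-0.2,0,0,0,-1],
    [0,0.125,-0.19,0,0,0,-1]
  ]
}}

```text
t: 9.0
tool_pos: [533.4, 33.0, 242.4]
tcp_rot: [-3.131, 0.002, 1.657]
contact_force: [3.2, 0.3, -8.8]
grip_width: 8.1
```

Emit:
{"name": "apply_moves", "arguments": {
  "series": [
    [0,0.14,-0.18,0,0,0,-1],
    [0,0.15,-0.165,0,0,0,-1],
    [0,0.165,-0.155,0,0,0,-1],
    [0,0.18,-0.14,0,0,0,-1],
    [0,0.19,-0.12,0,0,0,-1]
  ]
}}

```text
t: 9.62
tool_pos: [585.6, 37.7, 289.6]
tcp_rot: [-3.128, 0.002, 1.657]
contact_force: [-2.6, 0.4, -6.0]
grip_width: 8.1
```

```bash
cat > arc.py <<'E'
import sys
from h import *
s=bot.read_state(); p=s["tool_pos"]; r0=R.from_euler('xyz',s["tcp_rot"]); print(p,s["contact_force"],s["grip_width"],s["qpos"])
H=ext(95,58,137.5); off=np.array([503.68,30.26,176.64])-ext(-70,58,175.5)
q=RE.T@(p-off-H); rad=np.hypot(q[0],q[2]); th0=np.arctan2(38,165)
th=np.pi-np.arctan2(q[2],q[0])-th0; print("r",rad,np.hypot(165,38),"flap deg",np.degrees(th))
b=lambda th:165*np.array([-np.cos(th),0,np.sin(th)])+38*np.array([np.sin(th),0,np.cos(th)])
n=int(sys.argv[2]); t=np.linspace(th,np.radians(float(sys.argv[1])),n+1)
for i in range(n): print(np.round(r0.inv().apply(RE@(b(t[i+1])-b(t[i])))/60,3))
E
python3 arc.py 92 10
```

```text
[585.56336308  37.71555966 289.61517434] [-2.55073491  0.40493735 -5.98768436] 8.094951684613369 [-0.52638018  0.37471329  0.51965324  1.64141798 -0.19400133  1.1915996
  0.12393304]
r 172.17933563767596 169.31922513406445 flap deg 48.29523982200229
[ 0.     0.191 -0.099]
[ 0.     0.198 -0.084]
[ 0.     0.204 -0.069]
[ 0.     0.209 -0.053]
[ 0.     0.212 -0.037]
[ 0.     0.214 -0.021]
[ 0.001  0.215 -0.004]
[0.001 0.215 0.012]
[0.001 0.213 0.029]
[0.001 0.211 0.045]
```

Emit:
{"name": "apply_moves", "arguments": {
  "series": [
    [0,0.19,-0.09,0,0,0,-1],
    [0,0.2,-0.075,0,0,0,-1],
    [0,0.205,-0.06,0,0,0,-1],
    [0,0.21,-0.05,0,0,0,-1],
    [0,0.21,-0.035,0,0,0,-1]
  ]
}}

```text
t: 10.25
tool_pos: [645.8, 43.1, 311.2]
tcp_rot: [-3.119, -0.0, 1.657]
contact_force: [-3.4, -0.2, -5.0]
grip_width: 7.7
```

```bash
python3 arc.py 93 5
```

```text
[645.76858874  43.14952464 311.23137347] [-3.44472817 -0.17789958 -4.95121982] 7.667958613088509 [-0.47672375  0.47571437  0.51772671  1.4410627  -0.23498887  1.31018819
  0.14523555]
r 174.02969031064214 169.31922513406445 flap deg 69.65929854234766
[ 0.     0.228 -0.025]
[ 0.     0.23  -0.007]
[0.    0.23  0.012]
[0.    0.228 0.031]
[0.    0.225 0.049]
```

Emit:
{"name": "apply_moves", "arguments": {
  "series": [
    [0,0.22,0.0,0,0,0,-1],
    [0,0.23,0.01,0,0,0,-1],
    [0,0.23,0.03,0,0,0,-1],
    [0,0.22,0.04,0,0,0,-1],
    [0,0.2,0.05,0,0,0,-1]
  ]
}}

```text
t: 10.88
tool_pos: [713.5, 49.3, 307.1]
tcp_rot: [-3.117, -0.002, 1.658]
contact_force: [-0.4, -0.8, 4.8]
grip_width: 7.7
```

```bash
python3 arc.py 93 2
python3 - <<'E'
from h import *
p,W,c=snap("top"); cv2.imwrite("pics/t4.png",p[:,:,::-1]); 
q,W2,c=snap("side"); cv2.imwrite("pics/s4.png",cv2.resize(q[100:300,220:540,::-1],None,fx=2,fy=2))
E
```

```text
[713.54422433  49.26029091 307.12162072] [-0.42637803 -0.83888311  4.81555394] 7.654504712498842 [-0.41815941  0.60474162  0.50745062  1.24206468 -0.28378742  1.38887361
  0.15819317]
r 174.5754253252193 169.31922513406445 flap deg 92.21389390683292
[0.    0.019 0.005]
[0.    0.019 0.005]
```

View pics/s4.png

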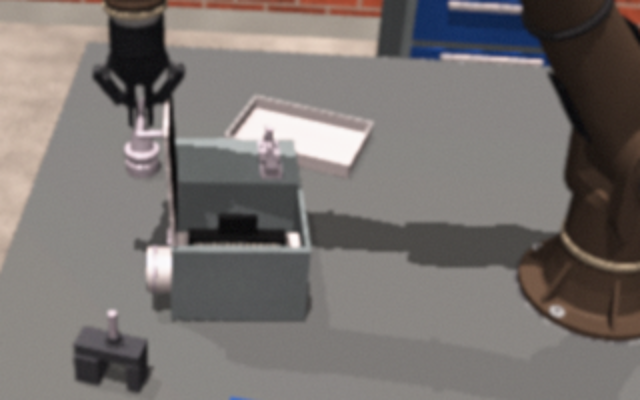

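The side view shows the flap upright at (170,170), the tab at (238,222) in the bay, and the fingers on the bar behind the flap. I'll release slightly and lift straight up.

Emit:
{"name": "apply_moves", "arguments": {
  "series": [
    [0,0,0,0,0,0,-0.5],
    [0,0,0,0,0,0,-0.45],
    [0,0,0,0,0,0,-0.45],
    [0,0,-0.15,0,0,0,-0.45],
    [0,0,-0.4,0,0,0,-0.45]
  ]
}}

```text
t: 11.6
tool_pos: [715.1, 49.5, 340.1]
tcp_rot: [-3.118, -0.001, 1.658]
contact_force: [0.3, -0.6, -0.1]
grip_width: 23.5
```

Emit:
{"name": "apply_moves", "arguments": {
  "series": [
    [0,0,-0.5,0,0,0,-0.45],
    [0,0,-0.5,0,0,0.5,-0.45],
    [0,0,-0.2,0,0,1,-0.3],
    [0,0,0,0,0,1,0],
    [0,0,0,0,0,1,0]
  ]
}}

```text
t: 12.22
tool_pos: [716.4, 48.8, 420.8]
tcp_rot: [-3.125, 0.006, 1.281]
contact_force: [-0.4, 0.5, -0.2]
grip_width: 42.8
```

Run:
```python
from h import *
s=bot.read_state();print(s["t"],s["tool_pos"],s["tcp_rot"],s["qpos"],s["contact_force"])
plan(ext(0,58,370),rot(5.07),15,1)
```

```text
12.225 [716.40266476  48.79155861 420.75228719] [-3.12483451  0.00583314  1.28109808] [-0.43464043  0.59343828  0.61514129  1.01337833 -0.3268497   1.639407
 -0.21175855] [-0.37876014  0.54024846 -0.19124933]
from [716.4  48.8 420.8] to [576.7  37.6 370. ] turn [-0.6  0.9 68.3]
[[-0.056, -0.144, 0.059, -0.007, 0.01, 0.759, 1.0], [-0.067, -0.139, 0.059, -0.007, 0.01, 0.759, 1.0], [-0.078, -0.134, 0.059, -0.007, 0.01, 0.759, 1.0], [-0.089, -0.127, 0.059, -0.007, 0.01, 0.759, 1.0], [-0.099, -0.12, 0.058, -0.007, 0.01, 0.759, 1.0]]
[[-0.108, -0.111, 0.058, -0.007, 0.01, 0.759, 1.0], [-0.116, -0.103, 0.058, -0.007, 0.01, 0.759, 1.0], [-0.124, -0.093, 0.058, -0.007, 0.01, 0.759, 1.0], [-0.131, -0.083, 0.058, -0.007, 0.01, 0.759, 1.0], [-0.137, -0.072, 0.057, -0.007, 0.01, 0.759, 1.0]]
[[-0.143, -0.061, 0.057, -0.007, 0.01, 0.759, 1.0], [-0.147, -0.05, 0.057, -0.007, 0.01, 0.759, 1.0], [-0.151, -0.038, 0.057, -0.007, 0.01, 0.759, 1.0], [-0.153, -0.026, 0.057, -0.007, 0.01, 0.759, 1.0], [-0.155, -0.014, 0.057, -0.007, 0.01, 0.759, 1.0]]
```

Emit:
{"name": "apply_moves", "arguments": {
  "series": [
    [-0.08,-0.21,0,0,0,1,0.5],
    [-0.1,-0.2,0,0,0,1,1],
    [-0.12,-0.19,0,0,0,1,1],
    [-0.14,-0.18,0.1,0,0,1,1],
    [-0.16,-0.16,0.1,0,0,1,1]
  ]
}}

```text
t: 12.85
tool_pos: [646.8, 44.0, 413.2]
tcp_rot: [-3.132, 0.011, 0.74]
contact_force: [0.9, 0.2, 0.4]
grip_width: 85.5
```

Emit:
{"name": "apply_moves", "arguments": {
  "series": [
    [-0.18,-0.15,0.1,0,0,1,1],
    [-0.19,-0.12,0.1,0,0.02,1,1],
    [-0.21,-0.1,0.1,0,0.02,1,1],
    [-0.22,-0.08,0.2,0,0.02,1,1],
    [-0.21,-0.06,0.2,0,0.02,1,1]
  ]
}}

```text
t: 13.48
tool_pos: [575.1, 39.5, 375.0]
tcp_rot: [-3.135, 0.002, 0.198]
contact_force: [0.0, 0.0, -0.6]
grip_width: 85.4
```

Run:
```python
from h import *
s=bot.read_state();print(s["t"],s["tool_pos"],s["tcp_rot"],s["qpos"],s["contact_force"])
p,W,c=snap("wrist"); cv2.imwrite("pics/w5.png",p[:,:,::-1]); np.savez("w5.npz",W=W,p=p)
X,Y,Z=W[...,0],W[...,1],W[...,2]
E_=(W-C)@RE
b=np.isfinite(Z)&(abs(E_[...,0])<88)&(abs(E_[...,1]-58)<74)
m=b&(Z>115)&(Z<140); print(m.sum())
if m.sum()>20:
    P=W[m]; print("tab",P.mean(0),(P.min(0)+P.max(0))/2); print(cv2.minAreaRect(P[:,:2].astype(np.float32))); print("ext",(P.mean(0)-C)@RE)
print("px",np.argwhere(m).mean(0) if m.any() else 0)
m=b&(Z>85)&(Z<105);print(m.sum(), cv2.minAreaRect(W[m][:,:2].astype(np.float32)) if m.sum()>20 else 0)
d=np.isfinite(Z)&(Z>127)&(Z<146)&(abs(E_[...,1]+86)<50); print('deck z',np.median(Z[d]) if d.any() else 0)
plan(ext(0,58,240),rot(5.07),5,1)
```

```text
13.475 [575.11402109  39.52502561 375.02782819] [-3.13483737e+00  2.28840797e-03  1.97994622e-01] [-0.79627853  0.35794607  0.91557721  1.55041496 -0.2928245   1.37963218
 -1.22697322] [ 0.03368587  0.00531028 -0.56740754]
681
tab [578.67784027  39.93701293 129.95113907] [602.27113766  74.43045747 127.64589128]
((610.5435180664062, 62.906036376953125), (140.428466796875, 36.96516418457031), 34.967655181884766)
ext [  2.20452954  60.17763916 129.95113907]
px [163.14096916 322.86490455]
2458 ((572.1840209960938, 38.505516052246094), (155.6514892578125, 28.020973205566406), 4.930734157562256)
deck z 135.70809116619046
from [573.4  39.3 373.7] to [576.7  37.6 240. ] turn [-0.4  0.3  5.9]
[[0.012, 0.011, 0.446, -0.014, 0.01, 0.198, 1.0], [0.012, 0.01, 0.446, -0.014, 0.01, 0.198, 1.0], [0.011, 0.009, 0.446, -0.014, 0.01, 0.198, 1.0], [0.011, 0.009, 0.446, -0.014, 0.01, 0.198, 1.0], [0.011, 0.008, 0.446, -0.014, 0.01, 0.198, 1.0]]
```

View pics/w5.png

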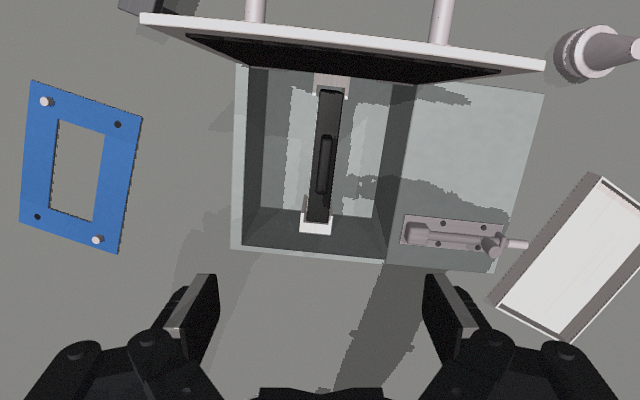

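The picture shows the bay open, the tab at (325,165), the flap standing and the bolt knob drawn at about (490,245). The cassette is at about (575.5, 38.5) with yaw 5°. I'll descend partway and check that the camera clears the flap.

Emit:
{"name": "apply_moves", "arguments": {
  "series": [
    [0.02,0.02,0.45,0,0,0.25,1],
    [0.01,0.01,0.45,0,0,0.25,1],
    [0.01,0,0.45,0,0,0.25,1],
    [0,0,0.45,0,0,0.2,1],
    [0,0,0.4,0,0,0.1,1]
  ]
}}

```text
t: 14.15
tool_pos: [578.3, 39.7, 243.7]
tcp_rot: [-3.131, -0.002, 0.089]
contact_force: [-0.2, 1.0, 0.0]
grip_width: 85.0
```

Run:
```python
from h import *
s=bot.read_state();print(s["t"],s["tool_pos"],s["tcp_rot"],s["contact_force"])
p,W,c=snap("wrist"); print("cam ext",(c["pose"][:3,3]-C)@RE)
Z=W[...,2]; E_=(W-C)@RE
b=np.isfinite(Z)&(abs(E_[...,0])<60)&(abs(E_[...,1]-58)<40)
m=b&(Z>118)&(Z<140); m=cv2.morphologyEx(m.astype(np.uint8),cv2.MORPH_OPEN,np.ones((5,5)))>0
P=W[m]; r=cv2.minAreaRect(P[:,:2].astype(np.float32)); print("tab",m.sum(),r,np.median(P[:,2]))
f=np.isfinite(Z)&(E_[...,0]>80)&(E_[...,0]<140)&(Z>150)&(abs(E_[...,1]-58)<80); print("flap x by z",[(z,np.round(np.percentile(E_[f&(abs(Z-z)<8)][:,0],20),1)) for z in (160,200,240,280) if (f&(abs(Z-z)<8)).sum()>5])
plan([r[0][0],r[0][1],127],rot(5.07),5,1)
```

```text
14.15 [578.25197015  39.69885322 243.7335013 ] [-3.13106801e+00 -1.83480894e-03  8.93118469e-02] [-0.22560371  0.98414628  0.04291401]
cam ext [ 85.63781772  59.14449834 362.18258702]
tab 1443 ((575.7680053710938, 38.50263977050781), (59.57260513305664, 11.979192733764648), 5.111929893493652) 130.31878067792502
flap x by z [(160, np.float64(89.4)), (200, np.float64(91.0)), (240, np.float64(92.8)), (280, np.float64(94.6))]
from [576.8  40.  240.9] to [575.8  38.5 127. ] turn [-0.6  0.1  0. ]
[[-0.003, 0.009, 0.38, -0.02, 0.004, 0.001, 1.0], [-0.003, 0.008, 0.38, -0.02, 0.004, 0.001, 1.0], [-0.004, 0.007, 0.38, -0.02, 0.004, 0.001, 1.0], [-0.004, 0.006, 0.38, -0.02, 0.004, 0.001, 1.0], [-0.004, 0.005, 0.38, -0.02, 0.004, 0.001, 1.0]]
```

The tab is at (575.8, 38.5), yaw 5.1° and top at z 130, as expected. The wrist camera would pass only about 7 mm from the flap, so I'll grip the tab 15 mm off centre towards the front.

Emit:
{"name": "apply_moves", "arguments": {
  "series": [
    [-0.14,0.01,0.1,-0.05,0,0,1],
    [-0.13,0.01,0.35,-0.05,0,0,1],
    [0,0,0.5,0,0,0,1],
    [0,0,0.45,0,0,0,1],
    [0,0,0.35,0,0,0,1]
  ]
}}

```text
t: 14.82
tool_pos: [562.9, 37.6, 139.2]
tcp_rot: [-3.141, -0.006, 0.096]
contact_force: [-0.3, -0.2, 0.4]
grip_width: 85.5
```

Run:
```python
from h import *
s=bot.read_state();print(s["t"],s["tool_pos"],s["tcp_rot"],s["contact_force"])
plan([560.9,37.2,127],rot(5.1),1,1)
```

```text
14.825 [562.85400948  37.59003074 139.18841017] [-3.14071587 -0.0063699   0.09601085] [-0.3167251  -0.17159631  0.35542778]
from [562.9  37.6 139.2] to [560.9  37.2 127. ] turn [-0.1 -0.4  0.4]
[[-0.034, 0.004, 0.203, -0.009, -0.061, 0.067, 1.0]]
```

Emit:
{"name": "apply_moves", "arguments": {
  "series": [
    [-0.02,0,0.1,0,-0.05,0.05,1],
    [-0.01,0,0.05,0,0,0,0.4],
    [0,0,0,0,0,0,-0.2],
    [0,0,0,0,0,0,-0.6],
    [0,0,0,0,0,0,-1]
  ]
}}

```text
t: 15.45
tool_pos: [562.2, 37.6, 132.9]
tcp_rot: [-3.14, -0.004, 0.092]
contact_force: [1.0, 0.6, 0.4]
grip_width: 12.6
```

Emit:
{"name": "apply_moves", "arguments": {
  "series": [
    [0,0,0,0,0,0,-1],
    [0,0,0,0,0,0,-1],
    [0,0,0,0,0,0,-1],
    [0,0,0,0,0,0,-1],
    [0,0,0,0,0,0,-1]
  ]
}}

```text
t: 16.08
tool_pos: [562.1, 37.5, 133.0]
tcp_rot: [-3.14, -0.004, 0.092]
contact_force: [0.5, 0.2, -0.0]
grip_width: 10.8
```

Gripped but 6 mm shallow, so I'll regrip deeper.

Emit:
{"name": "apply_moves", "arguments": {
  "series": [
    [0,0,0,0,0,0,-0.4],
    [0,0,0.07,0,0,0,-0.4],
    [0,0,0.07,0,0,0,-0.4],
    [0,0,0,0,0,0,-1],
    [0,0,0,0,0,0,-1]
  ]
}}

```text
t: 16.7
tool_pos: [562.1, 37.6, 124.0]
tcp_rot: [-3.14, -0.004, 0.093]
contact_force: [-0.4, -0.6, 1.8]
grip_width: 11.3
```

Emit:
{"name": "apply_moves", "arguments": {
  "series": [
    [0,0,0,0,0,0,-1],
    [0,0,0,0,0,0,-1],
    [0,0,0,0,0,0,-1],
    [0,0,-0.05,0,0,0,-1],
    [0,0,-0.1,0,0,0,-1]
  ]
}}

```text
t: 17.32
tool_pos: [561.4, 37.7, 132.8]
tcp_rot: [-3.14, -0.002, 0.093]
contact_force: [-0.3, -0.2, -3.4]
grip_width: 11.3
```

Emit:
{"name": "apply_moves", "arguments": {
  "series": [
    [0,0,-0.2,0,0,0,-1],
    [0,0,-0.3,0,0,0,-1],
    [0,0,-0.35,0,0,0,-1],
    [0,0,-0.4,0,0,0,-1],
    [0,0,-0.4,0,0,0,-1]
  ]
}}

```text
t: 17.95
tool_pos: [560.6, 37.0, 238.4]
tcp_rot: [-3.14, -0.002, 0.092]
contact_force: [0.4, 0.4, -3.7]
grip_width: 11.3
```

Emit:
{"name": "apply_moves", "arguments": {
  "series": [
    [0,0,-0.4,0,0,0,-1],
    [0,0,-0.4,0,0,0,-1],
    [0,0,-0.4,0,0,0,-1],
    [0,0,-0.35,0,0,0,-1],
    [0,0,-0.2,0,0,0,-1]
  ]
}}

```text
t: 18.58
tool_pos: [559.8, 34.7, 354.1]
tcp_rot: [-3.139, -0.008, 0.088]
contact_force: [0.2, -1.1, -2.7]
grip_width: 11.0
```

Run:
```python
from h import *
s=bot.read_state();print(s["t"],s["tool_pos"],s["tcp_rot"],s["qpos"],s["contact_force"],s["grip_width"])
a=np.radians(-18.4); t=np.array([479,-381.5])-15*np.array([np.cos(a),np.sin(a)]); print(t)
plan([*t,335],rot(-18.4),10,-1)
```

```text
18.575 [559.84335499  34.70898577 354.08044765] [-3.13879233 -0.00775204  0.08839255] [-0.8477864   0.3388679   0.95986338  1.63586891 -0.28995851  1.30961889
 -1.32323932] [ 0.24292825 -1.11075576 -2.69366256] 11.007061584024488
[ 464.76685983 -376.76526445]
from [559.8  34.7 354.1] to [ 464.8 -376.8  335. ] turn [-0.2 -0.4 23.5]
[[-0.219, 0.669, 0.028, -0.004, -0.007, 0.391, -1.0], [-0.191, 0.678, 0.029, -0.004, -0.007, 0.391, -1.0], [-0.163, 0.685, 0.029, -0.004, -0.007, 0.391, -1.0], [-0.135, 0.691, 0.029, -0.004, -0.007, 0.391, -1.0], [-0.106, 0.696, 0.03, -0.004, -0.007, 0.391, -1.0]]
[[-0.078, 0.7, 0.03, -0.004, -0.007, 0.391, -1.0], [-0.049, 0.702, 0.031, -0.004, -0.007, 0.391, -1.0], [-0.02, 0.704, 0.031, -0.004, -0.007, 0.391, -1.0], [0.009, 0.704, 0.031, -0.004, -0.007, 0.391, -1.0], [0.037, 0.703, 0.032, -0.004, -0.007, 0.391, -1.0]]
```

Emit:
{"name": "apply_moves", "arguments": {
  "series": [
    [-0.1,0.3,0,0,0,0.2,-1],
    [-0.16,0.5,0,0,0,0.3,-1],
    [-0.14,0.55,0,0,0,0.3,-1],
    [-0.13,0.55,0.03,0,-0.05,0.3,-1],
    [-0.11,0.55,0.03,0,0,0.3,-1]
  ]
}}

```text
t: 19.2
tool_pos: [519.9, -123.4, 348.6]
tcp_rot: [-3.138, 0.001, -0.07]
contact_force: [0.1, -1.0, -3.8]
grip_width: 11.0
```

Emit:
{"name": "apply_moves", "arguments": {
  "series": [
    [-0.1,0.55,0.03,0,0,0.3,-1],
    [-0.08,0.55,0.03,0,0,0.3,-1],
    [-0.06,0.55,0.03,0,0,0.3,-1],
    [-0.04,0.55,0.03,0,0,0.3,-1],
    [-0.02,0.5,0.03,0,0,0.3,-1]
  ]
}}

```text
t: 19.82
tool_pos: [466.6, -297.0, 336.3]
tcp_rot: [-3.139, 0.007, -0.252]
contact_force: [0.7, -0.2, -2.9]
grip_width: 11.5
```

Run:
```python
from h import *
s=bot.read_state();print(s["t"],s["tool_pos"],s["tcp_rot"],s["qpos"],s["contact_force"],s["grip_width"])
plan([464.8,-376.8,300],rot(-18.4),5,-1)
```

```text
19.825 [ 466.55531462 -297.02014364  336.33405196] [-3.13944048  0.00701708 -0.25228615] [-0.28183619  0.38017705  1.0664037   1.67638057 -0.34255044  1.2979663
 -0.97220982] [ 0.6851045  -0.18229648 -2.90694843] 11.51394156648615
from [ 466.6 -297.   336.3] to [ 464.8 -376.8  300. ] turn [-0.1  0.4  3.9]
[[0.062, 0.259, 0.12, -0.004, 0.014, 0.131, -1.0], [0.065, 0.258, 0.12, -0.004, 0.014, 0.131, -1.0], [0.068, 0.257, 0.121, -0.004, 0.014, 0.131, -1.0], [0.072, 0.256, 0.121, -0.004, 0.014, 0.131, -1.0], [0.075, 0.255, 0.121, -0.004, 0.014, 0.131, -1.0]]
```

Emit:
{"name": "apply_moves", "arguments": {
  "series": [
    [0.06,0.35,0.1,0,0,0.15,-1],
    [0.06,0.3,0.15,0,0,0.15,-1],
    [0.06,0.25,0.15,0,0,0.15,-1],
    [0.07,0.2,0.15,0,0,0.1,-1],
    [0.07,0.12,0.1,0,0,0.1,-1]
  ]
}}

```text
t: 20.45
tool_pos: [449.5, -385.6, 294.2]
tcp_rot: [3.141, 0.012, -0.347]
contact_force: [-0.7, 0.2, -2.8]
grip_width: 10.9
```

```bash
cat > fin.py <<'E'
from h import *
bot.snapshot("top")
s=bot.read_state();print(s["t"],s["tool_pos"],s["tcp_rot"],s["contact_force"],s["grip_width"],np.abs(s["joint_vel"]).max())
p,W,c=snap("wrist"); cv2.imwrite("pics/w6_%d.png"%(s["t"]*10),p[:,:,::-1])
X,Y,Z=W[...,0],W[...,1],W[...,2]
zt=s["tool_pos"][2]; r=R.from_euler('xyz',s["tcp_rot"]); L=(W-s["tool_pos"])@r.as_matrix()
# cassette frame top: ~28 mm below TCP ; tray rim z 22-36
m=np.isfinite(Z)&(L[...,2]>22)&(L[...,2]<40)&(abs(L[...,1])<25)&(abs(L[...,0])<130)
if m.sum()>30:
    print("frame top in tool",m.sum(),np.percentile(L[m],[1,50,99],axis=0).round(1)); print(cv2.minAreaRect(L[m][:,:2].astype(np.float32)))
t=np.isfinite(Z)&(Z>22)&(Z<36)&(abs(X-479)<160)&(abs(Y+381)<140)
print("tray",t.sum(),cv2.minAreaRect(W[t][:,:2].astype(np.float32)) if t.sum()>30 else 0)
p,W,c=snap("top"); Z=W[...,2];X,Y=W[...,0],W[...,1]
t=np.isfinite(Z)&(Z>20)&(Z<40)&(Y<-180)&(X<700)&(X>300)
print("top tray",cv2.minAreaRect(W[t][:,:2].astype(np.float32)))
plan([464.8,-376.8,198],rot(-18.4),5,-1)
E
python3 fin.py; ls pics
```

```text
20.5 [ 449.39324349 -386.21429854  293.68220006] [ 3.14037713  0.01283702 -0.34832503] [-0.63801298 -1.52863757 -2.35488521] 11.459503930845795 0.032103792182558245
frame top in tool 10401 [[-59.  -13.8  25.9]
 [ 56.7  -0.7  27.5]
 [ 87.1  12.   30.3]]
((12.851737976074219, -0.9723129272460938), (149.36622619628906, 28.134979248046875), 0.1122225970029831)
tray 3212 ((479.13385009765625, -380.7218933105469), (161.0971221923828, 241.1241455078125), 71.55755615234375)
top tray ((479.18829345703125, -381.8514404296875), (162.73385620117188, 242.28543090820312), 71.80233001708984)
from [ 450.8 -384.5  294.6] to [ 464.8 -376.8  198. ] turn [ 0.   0.7 -1.4]
[[0.039, -0.04, 0.322, 0.0, 0.023, -0.045, -1.0], [0.039, -0.04, 0.322, 0.0, 0.023, -0.045, -1.0], [0.038, -0.04, 0.322, 0.0, 0.023, -0.045, -1.0], [0.037, -0.039, 0.322, 0.0, 0.023, -0.045, -1.0], [0.037, -0.039, 0.322, 0.0, 0.023, -0.045, -1.0]]
s4.png
side0.png
t4.png
top0.png
w1.png
w2.png
w3.png
w5.png
w6_205.png
```

The cassette is 13.5 mm along tool x and hangs 117.5 mm below the TCP. The tray is still at (479, -381) with yaw -18.4°. The target TCP is about (466, -377.7, 197.5).

Emit:
{"name": "apply_moves", "arguments": {
  "series": [
    [0.05,-0.02,0.25,0,0.03,-0.05,-1],
    [0.04,-0.03,0.35,0,0.03,-0.05,-1],
    [0.04,-0.03,0.4,0,0.02,-0.05,-1],
    [0.04,-0.03,0.35,0,0.02,-0.05,-1],
    [0.04,-0.03,0.2,0,0.02,0,-1]
  ]
}}

```text
t: 21.22
tool_pos: [467.4, -377.2, 197.2]
tcp_rot: [-3.14, -0.003, -0.317]
contact_force: [1.0, 0.2, -2.3]
grip_width: 11.1
```

Emit:
{"name": "apply_moves", "arguments": {
  "series": [
    [0,0,0,0,0,0,-1],
    [0,0,0,0,0,0,-1],
    [0,0,0,0,0,0,-1],
    [0,0,0,0,0,0,-1],
    [0,0,0,0,0,0,-1]
  ]
}}

```text
t: 21.85
tool_pos: [468.2, -377.3, 198.4]
tcp_rot: [-3.141, -0.005, -0.316]
contact_force: [0.9, -0.3, -4.1]
grip_width: 11.4
```

```bash
sed -i 's/plan(.*/plan([466,-377.7,197.5],rot(-18.4),1,-1)/' fin.py; python3 fin.py
```

```text
21.9 [ 468.15874076 -377.26367779  198.42603528] [-3.14080082 -0.0047618  -0.31610632] [-0.27728749 -0.37615605 -3.11557209] 11.39019793031855 0.002000434319856636
frame top in tool 10379 [[-59.2 -13.7  25.9]
 [ 56.8  -0.7  27.6]
 [ 87.2  12.   30.3]]
((12.771652221679688, -0.8842830657958984), (149.6861572265625, 28.163522720336914), 0.07312315702438354)
tray 5320 ((479.01385498046875, -380.82647705078125), (160.943603515625, 240.92721557617188), 71.6888427734375)
top tray ((479.3092041015625, -381.613525390625), (163.56358337402344, 242.29168701171875), 71.2255630493164)
from [ 468.1 -377.2  198.2] to [ 466.  -377.7  197.5] turn [-0.1 -0.3  0.3]
[[-0.031, 0.02, 0.012, -0.009, -0.042, 0.049, -1.0]]
```

Emit:
{"name": "apply_moves", "arguments": {
  "series": [
    [-0.03,0.02,0.01,0,-0.03,0.04,-1],
    [0,0,0,0,0,0,-1],
    [0,0,0,0,0,0,-1],
    [0,0,0,0,0,0,-1],
    [0,0,0,0,0,0,-1]
  ]
}}

```text
t: 22.62
tool_pos: [465.8, -377.8, 197.5]
tcp_rot: [-3.141, -0.001, -0.321]
contact_force: [0.6, 0.4, -2.8]
grip_width: 11.3
```

Run:
```python
from h import *
s=bot.read_state();print(s["t"],s["tool_pos"],s["tcp_rot"],s["contact_force"],s["grip_width"],np.abs(s["joint_vel"]).max())
a,W,_=snap("top"); b,V,_=snap("side")
for n,w in(("top",W),("side",V)):
    E=(w-C)@RE; Z=w[...,2]
    k=np.isfinite(Z)&(Z>163)&(Z<182)&(abs(E[...,0]+55)<20)&(E[...,1]<-50)&(E[...,1]>-150)
    if k.any(): print(n,"knob ext",np.median(E[k],0),k.sum())
    f=np.isfinite(Z)&(Z>150)&(Z<335)&(E[...,0]>70)&(E[...,0]<130)&(abs(E[...,1]-58)<85)
    if f.any(): print(n,"flap",E[f].min(0),E[f].max(0),f.sum())
cv2.imwrite("pics/fin.png",np.vstack([a[60:340,60:600],b[60:360,60:600]])[:,:,::-1])
```

```text
22.625 [ 465.80218437 -377.77632242  197.48346493] [-3.14065910e+00 -8.41110106e-04 -3.20684874e-01] [ 0.57340264  0.35043597 -2.7659514 ] 11.290118393664423 0.0013995350102441195
top knob ext [ -56.78913079 -119.5410407   174.56235445] 37
top flap [ 89.22499729 -26.99514826 151.08464113] [129.48310496 142.89582178 330.46832363] 2210
side knob ext [ -58.40815061 -112.53943685  171.32297032] 20
side flap [ 87.59855502 -23.40765823 154.15450785] [129.2856348  142.14833385 331.22910432] 320
```

View pics/fin.png

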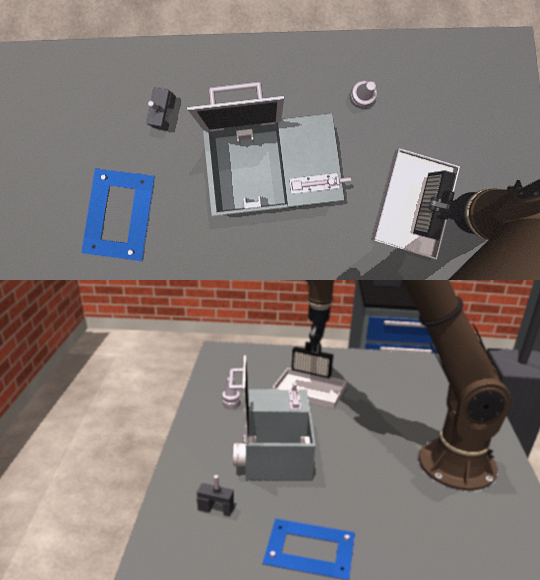

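The final picture shows the cassette held upright over the tray (offset in the top view by parallax), the flap upright, the bolt drawn, and the other objects in place.

```bash
python3 -c "
from station import bot
print(bot.hand_in())"
```

```text
the job is handed in; nothing more can be done
None
```

I drew the bolt, swung the flap up, lifted the cassette straight out by its tab and carried it upright to the tray. It is still in the gripper, and I handed in at about 22.7 s.

**Last checks**
- **Bolt:** the top camera puts the knob at y -119.5 mm in the extractor's frame, against -120 mm fully drawn. It took a 13 N push at the stop without moving further. The side camera read -112.5 mm from only 20 pixels, looking at one side of the knob, so I trusted the top camera and the push.
- **Flap:** it stands about 2° past upright, judging by the arm's arc and an earlier wrist-camera view. The last pictures show it still standing.
- **Cassette:** its centre is within about 1–2 mm of the tray's middle. Its yaw is -18.4°, in line with the tray, and it hangs upright. The bottom edge is about 80 mm above the bench, and the arm was still.
- **Tray:** it measured the same before and after, within about 1 mm.
- **Other objects:** the panel, clamp and chuck look unmoved in the picture; I did not measure them.

**Grips to know about**
- I regripped the knob once because the first grip caught only its edge, and the tab once because the first grip was shallow.
- I held the tab about 13 mm off its middle on purpose, to keep the wrist camera clear of the open flap, and allowed for that in the final position.

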